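# Rock the locating block out of the display stand

## Task

The shop display is being rearranged and the wooden locating block has to come out of its small stand. Lift off the wooden cup that stands mouth down over the block and set it down gently, still mouth down, on the round wooden board; then grip the block's head, rock it both ways along the stand's longer side (either way first) until the stiff jaws have given way, and draw it up. Finish still holding the block in the gripper, upright and still, above its socket with its foot just clear, one to five centimetres above the stand's top; leave the other wares where they are.

Things in the scene. Friction and masses are not known exactly. Their poses are not given: they have to be found in the camera images.
- stand: Fixed pale wooden stand, 100 (x) by 140 (y) by 62 mm high; origin at the centre of its underside, z up. A channel along y (the longer side) in its top holds block and jaws. The block's foot rests 8 mm above the origin, kept by low walls; the block rocks to +y and -y about the line along x 15 mm above the origin. Pulled straight up it rises 3 mm and stops under the jaws.
- socket (a point): Centre of the socket's mouth, level with the stand's top, 62 mm above the stand's origin; same axes as the stand.
- jaw_left (a joint): Cork jaw on the +y side of the block's neck, 23 to 61 mm above the stand's origin. Value in m: 0 = 0.5 mm off the neck, grows as it is pushed along the stand's +y, stop at 0.009. Stiff friction (about 9 N), no spring: stays where pushed. Leaning the block 0.18 rad to +y pushes it about 8 mm. It overlaps the block's shoulder by 5.5 mm at 0: the block is free when both jaws are past 6 mm.
- jaw_right (a joint): The like jaw on the stand's -y side, pushed back along the stand's -y when the block leans to -y.
- block_head (a point): Centre of the wooden block's head: 26 mm thick (x) by 34 wide (y) by 50 high, at first 68 to 118 mm above the table, block axes along the stand's. Grip it across the 26 mm (fingers closing along the stand's x). Below it a neck 14 mm wide (y), then a shoulder 26 mm wide whose top is 12 mm above the foot's underside, on a round foot of radius 7 mm. Block 110 mm high, about 140 g.
- block_foot (a point): Middle of the underside of the block's foot, 85 mm below block_head along the block's axis.
- cup_mid (a point): Centre, half-way up, of the round wooden cup that stands mouth down over the block, its rim on the stand's top: 58 mm outer diameter, 80 mm high, walls 4 mm, about 110 g; z up, closed end on top. The block stands 56 mm above the stand's top inside it: lift the cup at least 70 mm before moving it sideways.
- board_top (a point): Centre of the top face of the fixed round dark wooden board, 136 mm in diameter, 12 mm above the table: the place for the cup (its centre within 45 mm of the board's centre).
- cup: The same cup, origin at the centre of its rim plane (40 mm below cup_mid).
- block: The same block, origin at the middle of the foot's underside.
- board: The same board, origin at the centre of its underside.
- mug_a: Bystander: white mug, 82 mm in diameter, 85 mm high, handle on its y side; origin at the centre of its underside.
- mug_b: Bystander: grey mug, 82 mm in diameter, 85 mm high, handle on its y side; origin at the centre of its underside.
- tumbler: Bystander: small clear glass, 50 mm in diameter, 75 mm high, between the stand and the board; origin at the centre of its underside.
- bowl: Bystander: wooden bowl, 120 mm in diameter, 45 mm high; origin at the centre of its underside.
- spare_cup: Bystander: a like wooden cup, 58 mm in diameter, 80 mm high, standing mouth up on the table; origin at the centre of its underside.
- jar: Bystander: lidded glass jar, 68 mm in diameter, 90 mm high; origin at the centre of its underside.
- spoon: Bystander: wooden spoon lying on the table along its x; origin on its underside.
Mind the look-alikes: they are no part of the job. Leave any orange look-alike of the cup alone. Several things look just like the board: the one meant starts farthest to the robot's right.

How it is judged (in metres and radians):
On the way, in this order (a step that is already met when the one before it is completed fails the run):
1. the cup stands mouth down on the round board, let go, the block still in its socket (horizontal distance between cup_mid and board_top below 0.045 m and height (world z) of cup_mid between 0.045 and 0.06 m and angle between cup_mid's own z axis and vertical below 0.15 rad and linear speed of cup below 0.05 m/s and contact force between cup and the fingers below 0.05 N and contact force between cup and board above 0.2 N and height (world z) of block_foot below 0.03 m), for 0.2 s.
2. the block, still in its socket, has been rocked to both sides: each jaw pushed back by over 3 mm (value of joint each of jaw_left, jaw_right above 0.003 m and height (world z) of block_foot below 0.03 m), for 0.05 s.
At the end, for the whole second after the job is handed in: Block held by the fingers, upright within 0.25 rad, still, touching neither stand nor cup, foot 5 to 60 mm above the stand's top and within 50 mm sideways of the socket; both jaws back over 3 mm; cup mouth down on the board within 45 mm of its centre, let go, at rest (horizontal distance between cup_mid and board_top below 0.045 m and height (world z) of cup_mid between 0.045 and 0.06 m and angle between cup_mid's own z axis and vertical below 0.15 rad and linear speed of cup below 0.05 m/s and contact force between cup and the fingers below 0.05 N and contact force between cup and board above 0.2 N and z of block_foot in the frame of socket between 0.005 and 0.06 m and horizontal distance between block_foot and socket below 0.05 m and angle between block_head's own z axis and vertical below 0.25 rad and linear speed of block below 0.03 m/s and contact force between block and the fingers above 1 N and contact force between block and stand below 0.05 N and contact force between block and cup below 0.05 N and value of joint each of jaw_left, jaw_right above 0.003 m); the arm keeps its last pose, push and grip.
It fails at once if a bystander is moved by more than 30 mm or tipped over (distance of any of mug_a, mug_b, tumbler, bowl, spare_cup, jar, spoon from where it was at the start of the episode above 0.03 m or angle between any of mug_a, mug_b, tumbler, bowl, spare_cup, jar's own z axis and vertical above 0.5 rad).
It fails at once if the cup is dropped: it moves faster than 0.5 m/s with no finger touching it (linear speed of cup above 0.5 m/s and contact force between cup and the fingers below 0.01 N).
It also fails if it takes over 61 s, if anything falls off the work surface, if the arm or the gripper's body presses on something with over 40 N, if the wrist force passes 120 N, or if a joint passes its speed limit or range.

## Robot

A 7-joint arm with a two-finger parallel gripper is mounted at the origin on the work surface. World frame = base frame: x ahead of the robot, y to its left, z up, the work surface at z = 0. Lengths are in mm, angles in rad, forces in N, time in s.
With the tool pointing down it reaches from about 425 to 925 mm from the base axis. Payload 6.8 kg.
Tool frame: the origin (TCP) lies midway between the tips of the shut fingers; the grasp point (between the pads) lies 19 mm behind it; y points along the fingers, x is the direction in which the jaws open and shut, and the axes are right-handed (so a half turn about y gives the same grasp; the last joint's range is limited). The gripper opens to 88 mm and grips with 3 to 60 N. Pads are 20 mm wide; open, the fingers measure 115 mm over their backs; the gripper's body (75 mm by 178 mm) begins 61 mm behind the grasp point.
Start: joints at [-1.257, 0.477, 0.022, 1.555, -0.011, 1.109, -0.083], TCP at [276.346, 615.858, 222.664] pointing down, gripper open.
Joint ranges: [-2.96, 2.96], [-0.34, 2.1], [-1.41, 1.46], [0.24, 2.44], [-1.37, 4.51], [0.17, 1.92], [-2.96, 2.96]. Speed limits (rad/s): [2.39, 2.39, 3.14, 3.14, 3.14, 3.14, 3.14].

## Interface

Orientations are given as a 3x3 rotation matrix whose columns are the frame's x, y, z axes.
In Python, from plant import ctrl gives the robot as it stands.
- The arm moves only by the shell command python3 -m pendant 'ROWS' [OPENING]. ROWS is text: rows parted by semicolons, each of 6 numbers parted by spaces: the shift along the tool's x, y, z scaled (see below), then the turn, a rotation vector about the tool's x, y, z scaled (see below). A call has exactly 10 rows; each row shifts and turns the pose as measured when the row begins, along the tool's axes as they then stand; what a row does not reach is not made up. The controller multiplies each number of a shift by 0.15 m and each number of a turn by pi/4 rad. A row lasts 1/8 s, in which the tool goes at most 62.5 mm and 10.7 degrees, less where a joint would pass 70% of its speed; a pose out of reach is approached as far as the arm can. A call with a number of a shift or a turn outside -1 to 1 is refused whole. A call with a gripper value outside its range is refused whole. OPENING is the finger opening in mm, from 0 to 87.8, set as the call begins (- or left out, the last holds). The fingers move at their own pace and stop on an object; the grip force is fixed at half the most. Time passes only in rows, so rows that do not move let the fingers close, or fill a call up. It gives the time, the measured TCP pose, the force and the opening at its end, in the units of the state.
- ctrl.read_state(): the state, without advancing time (a new reading comes with each control period).
- ctrl.get_image(name): name is "side" or "top"; returns a dict with "frame" (384x512x3 uint8, red, green, blue), "K" (3x3 intrinsics, pixels), "view" (4x4, takes a point from world to camera coordinates). Camera axes: x right, y down, z forward; pixel columns grow to the right and rows downward; lengths in mm; the calibration is good to about 2 mm. A picture is of the moment at which its call begins. There is no depth.
- ctrl.finish_job(): hands the job in, once; it reports no verdict.
The state is a dict: "time_s": time; "qpos": joint angles; "joint_vel": joint speeds; "joint_efforts": joint torques, N m; "tool_pos": TCP position; "tcp_rot": TCP orientation; "ft_force": force on the tool from outside, world axes, zero at the start; "moment": the same for the moment, N m; "width": finger opening in mm.
Only numpy, scipy, OpenCV 4.12 (cv2) and the standard library are available. Lean on these libraries where they do the work, as an engineer would, in place of code of your own. Each camera call takes 0.05 s, during which the arm holds its last target.

## Working session

There is one attempt and no reset: what is moved stays moved. The work goes in short steps, Python scripts to look and compute and a shell command to move; the robot and the scene stay as the last step left them, time stands still between calls to the robot, and variables do not carry over. Pictures are saved under pics/ and viewed, and the job is handed in when it is done.

```bash
mkdir -p pics; python3 - <<'E'
from plant import ctrl
import cv2,numpy as np
s=ctrl.read_state()
for k,v in s.items(): print(k,np.round(v,4).tolist())
for n in("side","top"):
    r=ctrl.get_image(n); cv2.imwrite(f"pics/{n}0.png",r["frame"][:,:,::-1]); print(n,np.round(r["K"],1).tolist(),np.round(r["view"],3).tolist())
E
```

```text
time_s 0.0
qpos [-1.2571, 0.4778, 0.0224, 1.5564, -0.0115, 1.1093, -0.0831]
joint_vel [-0.0011, 0.0002, -0.001, 0.0005, -0.0005, 0.0005, -0.0004]
joint_efforts [-0.0005, -58.286, 1.5343, -27.2595, -0.0544, 0.017, 0.0001]
tool_pos [276.1356, 615.303, 221.7257]
tcp_rot [[0.4094, -0.0006, -0.9124], [0.9124, -0.0017, 0.4094], [-0.0017, -1.0, -0.0002]]
ft_force [0.1267, -0.3711, 0.0394]
moment [-0.0071, -0.0319, 0.0399]
width 88.3565
side [[392.4, 0.0, 261.2], [0.0, 392.4, 192.6], [0.0, 0.0, 1.0]] [[0.749, -0.662, -0.012, -427.505], [-0.349, -0.379, -0.857, 291.774], [0.563, 0.646, -0.515, 950.368], [0.0, 0.0, 0.0, 1.0]]
top [[487.5, 0.0, 251.6], [0.0, 487.5, 188.3], [0.0, 0.0, 1.0]] [[-0.004, -1.0, 0.0, -21.59], [-0.992, 0.004, -0.124, 591.597], [0.124, -0.001, -0.992, 1235.627], [0.0, 0.0, 0.0, 1.0]]
```

View pics/side0.png

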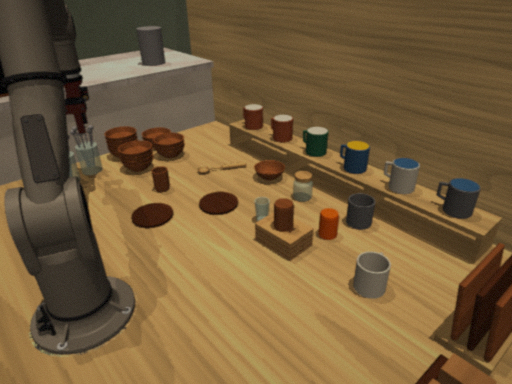

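View pics/top0.png

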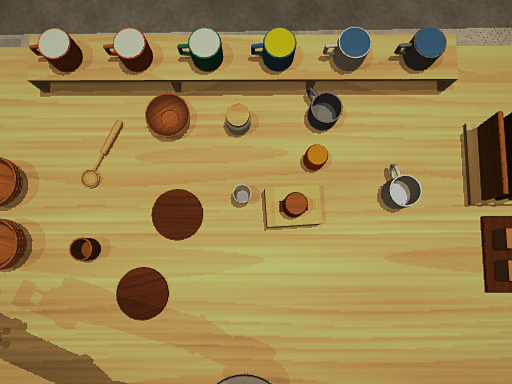

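```bash
cat > h.py <<'E'
import numpy as np,cv2
from plant import ctrl
def proj(r,P):
    P=np.atleast_2d(P); c=(r["view"]@np.c_[P,np.ones(len(P))].T)[:3]; u=r["K"]@c; return (u[:2]/u[2]).T
def ray(r,u,v,z):
    R=r["view"][:3,:3];t=r["view"][:3,3];o=-R.T@t;d=R.T@np.linalg.inv(r["K"])@[u,v,1]
    return o+d*(z-o[2])/d[2]
def crop(r,x0,y0,w,h,s,name):
    f=r["frame"][y0:y0+h,x0:x0+w,::-1]; cv2.imwrite(name,cv2.resize(f,None,fx=s,fy=s,interpolation=cv2.INTER_CUBIC))
E
python3 - <<'E'
from h import *
t=ctrl.get_image("top");s=ctrl.get_image("side")
crop(t,130,140,240,180,3,"pics/t1.png");crop(s,190,160,200,150,4,"pics/s1.png")
for n,u,v,z in[("cup",295,203,142),("board",177.5,214.5,12),("tumb",241,193,75),("stand",294,208,62),("orange",317,154,80),("spare",82,249,80),("board2",142,293,12)]:
    print(n,ray(t,u,v,z).round(0))
E
```

```text
cup [ 543. -127.  142.]
board [526. 172.  12.]
tumb [575.   3.  75.]
stand [ 537. -132.   62.]
orange [ 673. -191.   80.]
spare [436. 398.  80.]
board2 [322. 261.  12.]
```

View pics/t1.png

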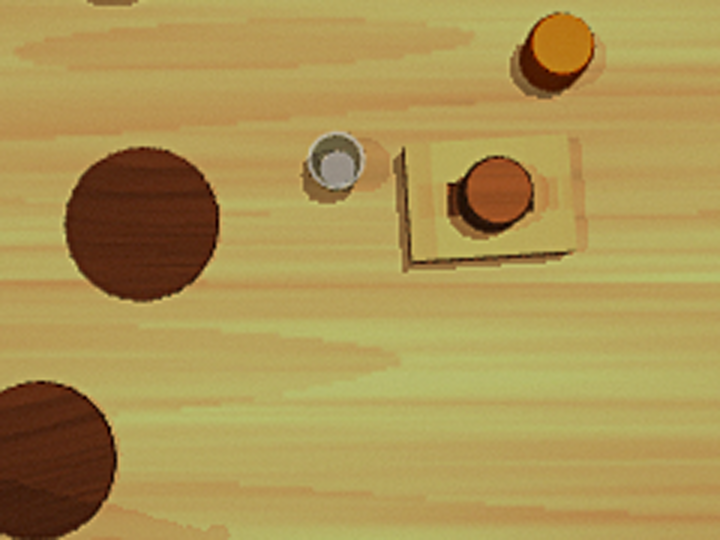

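View pics/s1.png

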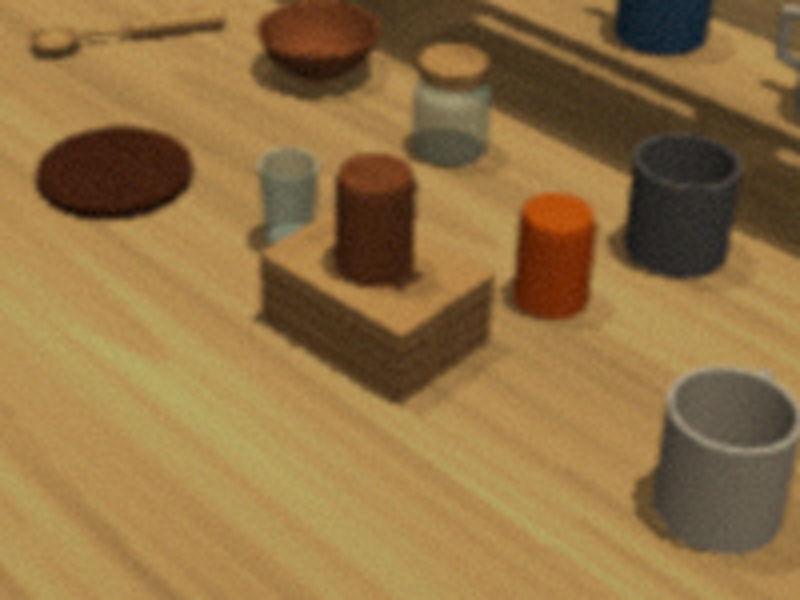

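```bash
cat > ov.py <<'E'
from h import *
import sys
from scipy.optimize import least_squares
t=ctrl.get_image("top");s=ctrl.get_image("side")
tp=lambda c:ray(t,130+(c[0]+.5)/3-.5,140+(c[1]+.5)/3-.5,62)
cs=[tp(c) for c in[(402,146),(569,136),(577,252),(411,262)]]
for c in cs: print(c.round(1))
L=[np.linalg.norm(cs[i]-cs[(i+1)%4]).round(1) for i in range(4)]; print(L)
print("ctr",np.mean(cs,0).round(1))
# yaw of stand y axis: left(+y) - right
for a,b in((0,1),(3,2)):
    d=cs[a]-cs[b]; print("yaw",np.arctan2(-d[0],d[1]).round(4))
for a,b in((0,3),(1,2)):
    d=cs[a]-cs[b]; print("yaw",np.arctan2(d[1],d[0]).round(4))
E
python3 ov.py; python3 - <<'E'
from h import *
t=ctrl.get_image("top")
f=t["frame"].astype(int)
for (x0,y0,x1,y1,z,n) in((150,186,206,243,12,"board"),):
    sub=f[y0:y1,x0:x1]; m=(sub[...,0]<125)
    yy,xx=np.nonzero(m); print(n,m.sum(),xx.mean()+x0,yy.mean()+y0,ray(t,xx.mean()+x0,yy.mean()+y0,z).round(1))
sub=f[185:225,275:315]
for r in range(3,36,2): print(' '.join('%3d'%v for v in sub[r,0:40:1,0]))
E
```

```text
[588.2 -54.7  62. ]
[ 596.3 -197.3   62. ]
[ 497.4 -202.    62. ]
[489.5 -61.6  62. ]
[np.float64(142.8), np.float64(99.0), np.float64(140.6), np.float64(99.0)]
ctr [ 542.8 -128.9   62. ]
yaw 0.0563
yaw 0.0561
yaw 0.0698
yaw 0.0471
board 2073 176.93294741919922 214.28316449589965 [526.2 173.8  12. ]
185 186 185 185 185 184 184 186 183 186 184 184 183 185 184 182 187 184 185 184 182 182 186 182 183 186 183 184 181 187 184 184 183 183 183 185 184 183 182 184
185 183 183 183 183 184 183 182 184 182 185 185 183 183 184 184 188 186 189 189 188 188 188 188 186 187 184 185 184 182 183 183 184 184 186 183 183 182 184 185
184 184 184 184 185 187 183 183 185 185 184 184 185 191 192 185 183 100 102  77  45  94  65 136 137 178 186 188 185 183 186 182 184 181 181 185 184 186 184 184
182 184 186 185 186 185 182 183 185 185 185 191 190  98  46  92 148 152 150 147 146 147 147 144 147 149 111  66 172 189 187 184 183 185 185 186 184 182 183 185
184 185 184 181 181 188 185 184 183 188 194 100  41 134 158 158 153 153 152 150 151 151 154 149 153 153 156 155 156  95 172 191 187 183 181 183 184 183 184 182
[... 1220 characters left out ...]
 157 151  90  51 114 191 189 187 186 182 185 185 182 185 185
183 185 184 185 190 153 141 143 145 153 111  57  36  35  37  43  45  50  37  69  72  72  72  41  33  40 122 197 196 188 187 184 184 184 183 182 186 184 184 185
184 185 183 185 185 187 190 154 137 145 144 152 160  86  63  52  38  36  36  36  40  34  51  93 159 195 191 186 187 184 182 183 184 182 185 184 186 183 183 182
185 184 185 183 184 184 185 187 190 150 147 146 138 143 145 145 149 149 156 157 155 195 195 190 187 183 185 185 186 182 184 186 181 186 184 184 185 183 183 185
182 183 181 185 182 184 184 184 184 185 186 186 189 188 190 193 190 188 190 185 184 186 186 185 184 185 184 186 181 186 185 182 183 184 181 185 183 185 182 187
```

```bash
python3 -m pendant '-0.05 0 -0.3 0 0.1 0;-0.05 0 -0.4 0 0.1 0;-0.05 0 -0.4 0 0.1 0;-0.05 0 -0.4 0 0.1 0;-0.05 0 -0.4 0 0.1 0;-0.05 0 -0.4 0 0.1 0;-0.05 0 -0.4 0 0.1 0;-0.05 0 -0.4 0 0.1 0;-0.05 0 -0.3 0 0.1 0;-0.05 0 -0.2 0 0.1 0' 87.8
cat > d.py <<'E'
# usage: d.py x y z yawdeg tilt(stand-x lean, rad)-> required shift in tool units and turn
from h import *
import sys
from scipy.spatial.transform import Rotation as Ro
x,y,z,yaw=map(float,sys.argv[1:5]); lean=float(sys.argv[5]) if len(sys.argv)>5 else 0
s=ctrl.read_state();R=np.array(s["tcp_rot"]);p=np.array(s["tool_pos"])
a=np.radians(yaw);S=np.array([[np.cos(a),-np.sin(a),0],[np.sin(a),np.cos(a),0],[0,0,1]])
# tool x=stand x, tool y=-z, tool z = x cross y = stand y
T=S@Ro.from_rotvec([-lean,0,0]).as_matrix()@np.array([[1,0,0],[0,0,1],[0,-1,0]]).astype(float)
d=R.T@(np.array([x,y,z])-p);w=Ro.from_matrix(R.T@T).as_rotvec()
print("t",round(s["time_s"],2),"pos",p.round(1),"q",np.round(s["qpos"],2),"F",np.round(s["ft_force"],1),"w",round(s["width"],1))
print("shift units",(d/150).round(3),"mm",d.round(1),"turn units",(w/(np.pi/4)).round(3))
E
python3 d.py 543 -129.5 220 3.2
```

```text
time_s: 1.6
tool_pos: [613.6, 190.5, 220.9]
tcp_rot: [[0.941, 0.0, -0.339], [0.339, 0.003, 0.941], [0.001, -1.0, 0.003]]
ft_force: [-0.6, 0.4, -0.1]
width: 87.6
t 1.6 pos [613.6 190.5 220.9] q [-0.63  0.44  0.32  1.66 -0.16  1.07  0.08] F [-0.6  0.4 -0.1] w 87.6
shift units [-1.167  0.    -1.847] mm [-175.     0.  -277.1] turn units [-0.004  0.37   0.001]
```

```bash
python3 -m pendant '-0.08 0 -0.2 0 0.09 0;-0.1 0 -0.25 0 0.09 0;-0.1 0 -0.25 0 0.09 0;-0.1 0 -0.25 0 0.09 0;-0.1 0 -0.25 0 0 0;-0.1 0 -0.25 0 0 0;-0.1 0 -0.25 0 0 0;-0.05 0 -0.2 0 0 0;0 0 -0.1 0 0 0;0 0 0 0 0 0'
python3 d.py 543 -129.5 220 3.2
```

```text
time_s: 2.85
tool_pos: [534.1, -141.5, 220.3]
tcp_rot: [[1.0, 0.0, -0.029], [0.029, 0.005, 1.0], [0.0, -1.0, 0.005]]
ft_force: [0.4, 0.1, -1.6]
width: 88.3
t 2.85 pos [ 534.1 -141.5  220.3] q [-0.26  0.3   0.5   1.88 -0.17  1.01  0.35] F [ 0.4  0.1 -1.6] w 88.3
shift units [0.062 0.002 0.078] mm [ 9.3  0.4 11.8] turn units [-0.007 -0.035  0.   ]
```

```bash
python3 -m pendant '0.03 0 0.04 0 -0.035 0;0.03 0 0.04 0 0 0;0 0.1 0 0 0 0;0 0.1 0 0 0 0;0 0.1 0 0 0 0;0 0 0 0 0 0;0 0 0 0 0 0;0 0 0 0 0 0;0 0 0 0 0 0;0 0 0 0 0 0'
python3 d.py 543 -129.5 96 3.2
python3 - <<'E'
from h import *
t=ctrl.get_image("top");s=ctrl.get_image("side")
crop(t,220,120,150,120,5,"pics/t2.png");crop(s,190,130,200,150,4,"pics/s2.png")
E
```

```text
time_s: 4.1
tool_pos: [544.1, -123.4, 171.4]
tcp_rot: [[0.998, -0.001, -0.064], [0.064, 0.007, 0.998], [-0.001, -1.0, 0.007]]
ft_force: [0.1, -1.0, -0.3]
width: 87.5
t 4.1 pos [ 544.1 -123.4  171.4] q [-0.26  0.37  0.47  1.91 -0.21  0.91  0.38] F [ 0.1 -1.  -0.3] w 87.5
shift units [-0.009  0.502 -0.043] mm [-1.4 75.3 -6.5] turn units [-0.009  0.01  -0.001]
```

View pics/s2.png

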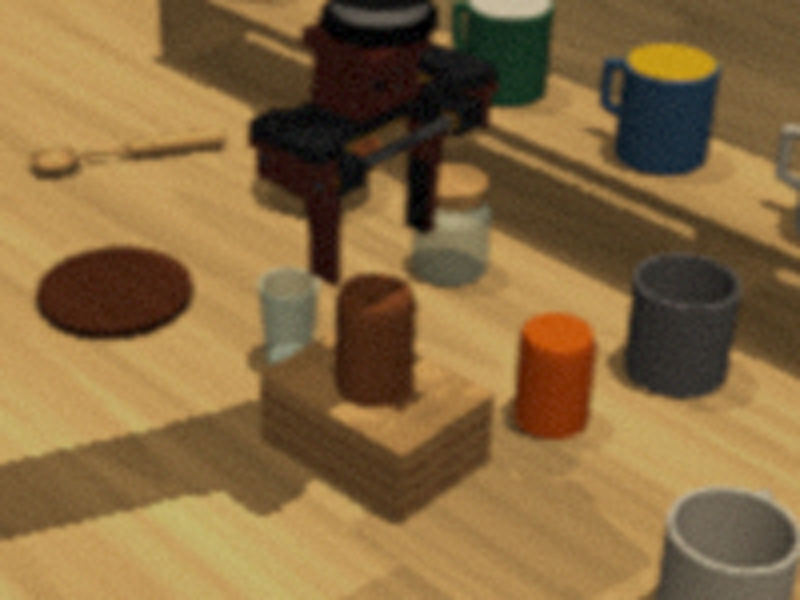

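View pics/t2.png

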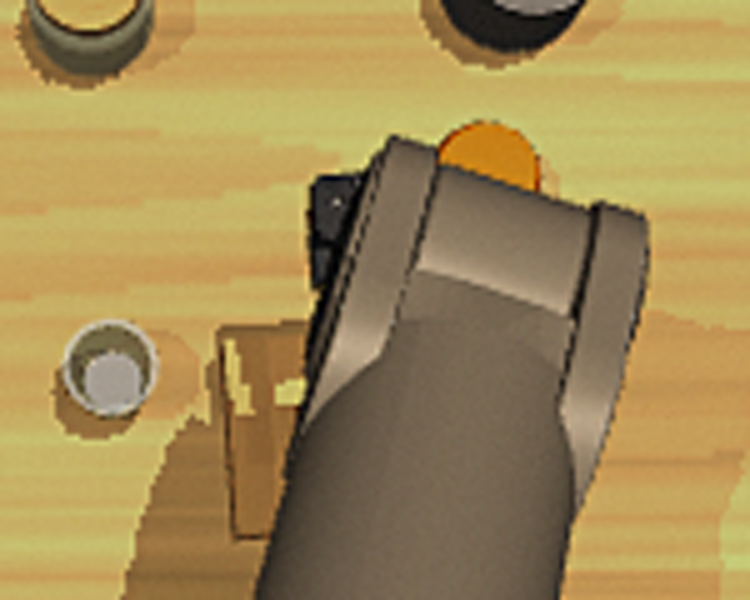

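```bash
python3 - <<'E'
from h import *
s=ctrl.get_image("side")
print("tcp",proj(s,[544.1,-123.4,171.4]),"cuptop",proj(s,[543,-129.3,142]))
a=.057;c,sn=np.cos(a),np.sin(a)
print(proj(s,[[543+c*x-sn*y,-129+sn*x+c*y,62] for x,y in((50,70),(-50,70),(-50,-70),(50,-70))]))
E
python3 -m pendant '0 0.05 -0.04 0 0.01 0;0 0.1 0 0 0 0;0 0.1 0 0 0 0;0 0.1 0 0 0 0;0 0.1 0 0 0 0;0 0.05 0 0 0 0;0 0 0 0 0 0;0 0 0 0 0 0;0 0 0 0 0 0;0 0 0 0 0 0'
python3 d.py 543 -129.5 96 3.2
```

```text
tcp [[282.70280104 193.21071023]] cuptop [[283.72068116 203.13301145]]
[[277.39214317 210.16113813]
 [254.08067302 223.66790196]
 [289.72823097 244.62229182]
 [312.92045003 228.97520929]]
time_s: 5.5
tool_pos: [544.1, -129.1, 90.4]
tcp_rot: [[0.998, -0.002, -0.056], [0.056, 0.007, 0.998], [-0.002, -1.0, 0.007]]
ft_force: [0.7, -0.4, 0.1]
width: 87.5
t 5.5 pos [ 544.1 -129.1   90.4] q [-0.2   0.48  0.42  1.97 -0.29  0.75  0.45] F [ 0.7 -0.4  0.1] w 87.5
shift units [-0.007 -0.037 -0.002] mm [-1.1 -5.6 -0.3] turn units [-0.009 -0.    -0.002]
```

```bash
python3 -m pendant '0 0 0 0 0 0;0 0 0 0 0 0;0 0 0 0 0 0;0 0 0 0 0 0;0 0 0 0 0 0;0 0 0 0 0 0;0 0 0 0 0 0;0 0 0 0 0 0;0 0 0 0 0 0;0 0 0 0 0 0' 50
python3 d.py 543 -129.5 176 3.2
```

```text
time_s: 6.75
tool_pos: [544.3, -129.2, 91.0]
tcp_rot: [[0.998, -0.001, -0.056], [0.056, 0.007, 0.998], [-0.001, -1.0, 0.007]]
ft_force: [0.0, 1.2, -0.2]
width: 58.4
t 6.75 pos [ 544.3 -129.2   91. ] q [-0.2   0.48  0.42  1.97 -0.29  0.75  0.45] F [ 0.   1.2 -0.2] w 58.4
shift units [-0.01  -0.567  0.002] mm [ -1.4 -85.    0.3] turn units [-0.009 -0.    -0.001]
```

```bash
python3 -m pendant '0 -0.05 0 0 0 0;0 -0.1 0 0 0 0;0 -0.1 0 0 0 0;0 -0.1 0 0 0 0;0 -0.1 0 0 0 0;0 -0.1 0 0 0 0;0 -0.05 0 0 0 0;0 0 0 0 0 0;0 0 0 0 0 0;0 0 0 0 0 0' 50
python3 d.py 526.2 173.3 176 3.2
python3 - <<'E'
from h import *
s=ctrl.get_image("side")
crop(s,190,110,200,150,4,"pics/s3.png")
E
```

```text
time_s: 8.0
tool_pos: [544.3, -129.8, 187.8]
tcp_rot: [[0.998, -0.001, -0.056], [0.056, 0.007, 0.998], [-0.0, -1.0, 0.007]]
ft_force: [0.9, -0.3, -1.4]
width: 58.6
t 8.0 pos [ 544.3 -129.8  187.8] q [-0.26  0.35  0.48  1.9  -0.21  0.95  0.38] F [ 0.9 -0.3 -1.4] w 58.6
shift units [-0.008  0.093  2.023] mm [ -1.2  13.9 303.5] turn units [-0.009 -0.    -0.   ]
```

View pics/s3.png

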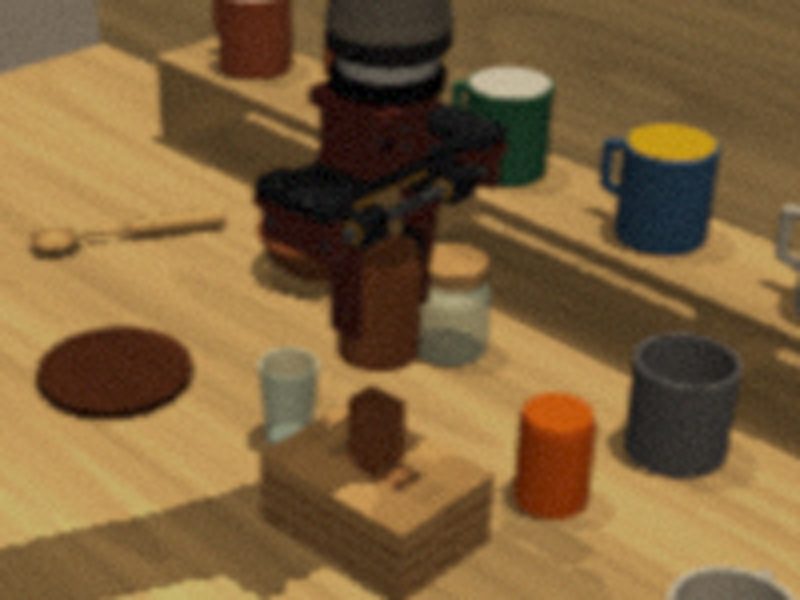

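```bash
python3 -m pendant '0 0 0.1 0 0 0;0 0 0.2 0 0 0;0 0 0.28 0 0 0;0 0 0.3 0 0 0;0 0 0.3 0 0 0;0 0 0.3 0 0 0;0 0 0.25 0 0 0;0 0 0.15 0 0 0;0 0 0.07 0 0 0;0 0 0 0 0 0' 50
python3 d.py 526.2 173.3 41 3.2
```

```text
time_s: 9.3
tool_pos: [523.0, 180.2, 187.5]
tcp_rot: [[0.998, -0.005, -0.061], [0.061, 0.008, 0.998], [-0.005, -1.0, 0.008]]
ft_force: [0.0, -0.8, -0.9]
width: 58.1
t 9.3 pos [523.  180.2 187.5] q [-0.74  0.33  0.37  1.9  -0.16  0.94 -0.23] F [ 0.  -0.8 -0.9] w 58.1
shift units [ 0.023  0.976 -0.055] mm [  3.5 146.5  -8.3] turn units [-0.01   0.007 -0.006]
```

```bash
python3 -m pendant '0.02 0.05 -0.05 -0.01 0.007 -0.006;0 0.1 0 0 0 0;0 0.12 0 0 0 0;0 0.12 0 0 0 0;0 0.12 0 0 0 0;0 0.12 0 0 0 0;0 0.1 0 0 0 0;0 0.07 0 0 0 0;0 0.04 0 0 0 0;0 0 0 0 0 0' 50
python3 d.py 526.2 173.3 41 3.2
```

```text
time_s: 10.55
tool_pos: [526.1, 161.8, 51.3]
tcp_rot: [[0.999, -0.003, -0.041], [0.041, -0.006, 0.999], [-0.003, -1.0, -0.005]]
ft_force: [-0.4, 0.3, 0.1]
width: 58.3
t 10.55 pos [526.1 161.8  51.3] q [-0.66  0.52  0.31  2.   -0.25  0.66 -0.14] F [-0.4  0.3  0.1] w 58.3
shift units [0.004 0.068 0.077] mm [ 0.6 10.2 11.6] turn units [ 0.007 -0.019 -0.004]
```

Cup is 10 mm above the board; centre it a little and lower slowly.

```bash
python3 -m pendant '0 0 0.04 0.007 0 0;0 0.01 0.02 0 0 0;0 0.015 0 0 0 0;0 0.01 0 0 0 0;0 0.01 0 0 0 0;0 0.006 0 0 0 0;0 0.006 0 0 0 0;0 0.004 0 0 0 0;0 0.004 0 0 0 0;0 0 0 0 0 0' 50
python3 d.py 526.2 173.3 41 3.2
```

```text
time_s: 11.8
tool_pos: [526.8, 172.1, 42.3]
tcp_rot: [[0.999, -0.001, -0.041], [0.041, 0.002, 0.999], [-0.001, -1.0, 0.002]]
ft_force: [-1.0, 0.9, -0.7]
width: 58.5
t 11.8 pos [526.8 172.1  42.3] q [-0.66  0.54  0.3   2.   -0.26  0.64 -0.15] F [-1.   0.9 -0.7] w 58.5
shift units [-0.003  0.009  0.008] mm [-0.5  1.3  1.2] turn units [-0.002 -0.018 -0.001]
```

```bash
python3 -m pendant '0 0.006 0 0 0 0;0 0.006 0 0 0 0;0 0.006 0 0 0 0;0 0.004 0 0 0 0;0 0 0 0 0 0;0 0 0 0 0 0;0 0 0 0 0 0;0 0 0 0 0 0;0 0 0 0 0 0;0 0 0 0 0 0' 50
python3 d.py 526.2 173.3 41 3.2
```

```text
time_s: 13.05
tool_pos: [526.9, 172.1, 41.0]
tcp_rot: [[0.999, -0.001, -0.041], [0.041, 0.003, 0.999], [-0.001, -1.0, 0.003]]
ft_force: [-0.5, -0.1, 1.2]
width: 58.4
t 13.05 pos [526.9 172.1  41. ] q [-0.66  0.54  0.3   2.   -0.26  0.64 -0.15] F [-0.5 -0.1  1.2] w 58.4
shift units [-0.005 -0.     0.008] mm [-0.7 -0.   1.3] turn units [-0.004 -0.019 -0.001]
```

```bash
python3 -m pendant '0 0 0 0 0 0;0 0 0 0 0 0;0 0 0 0 0 0;0 0 0 0 0 0;0 0 0 0 0 0;0 0 0 0 0 0;0 0 0 0 0 0;0 0 0 0 0 0;0 0 0 0 0 0;0 0 0 0 0 0' 87.8
python3 d.py 526.2 173.3 41 3.2
python3 -m pendant '0 -0.05 0 0 0 0;0 -0.1 0 0 0 0;0 -0.15 0 0 0 0;0 -0.2 0 0 0 0;0 -0.2 0 0 0 0;0 -0.2 0 0 0 0;0 -0.1 0 0 0 0;0 -0.05 0 0 0 0;0 0 0 0 0 0;0 0 0 0 0 0'
python3 d.py 543 -129.5 170 3.2
python3 - <<'E'
from h import *
t=ctrl.get_image("top");s=ctrl.get_image("side")
crop(t,200,140,200,150,4,"pics/t4.png");crop(s,150,110,200,150,4,"pics/s4.png")
E
```

```text
time_s: 14.3
tool_pos: [527.2, 172.2, 40.9]
tcp_rot: [[0.999, -0.0, -0.041], [0.041, 0.003, 0.999], [-0.0, -1.0, 0.003]]
ft_force: [0.2, 0.7, -0.8]
width: 87.7
t 14.3 pos [527.2 172.2  40.9] q [-0.66  0.54  0.3   2.   -0.26  0.64 -0.15] F [ 0.2  0.7 -0.8] w 87.7
shift units [-0.006 -0.001  0.008] mm [-1.  -0.1  1.2] turn units [-0.004 -0.019 -0.   ]
time_s: 15.55
tool_pos: [526.9, 171.0, 208.2]
tcp_rot: [[0.999, 0.001, -0.04], [0.04, 0.004, 0.999], [0.001, -1.0, 0.004]]
ft_force: [-0.0, 0.4, -0.5]
width: 87.8
t 15.55 pos [526.9 171.  208.2] q [-0.74  0.3   0.39  1.89 -0.14  0.98 -0.25] F [-0.   0.4 -0.5] w 87.8
shift units [ 0.027  0.246 -2.007] mm [   4.    36.9 -301.1] turn units [-0.005 -0.02   0.002]
```

View pics/s4.png

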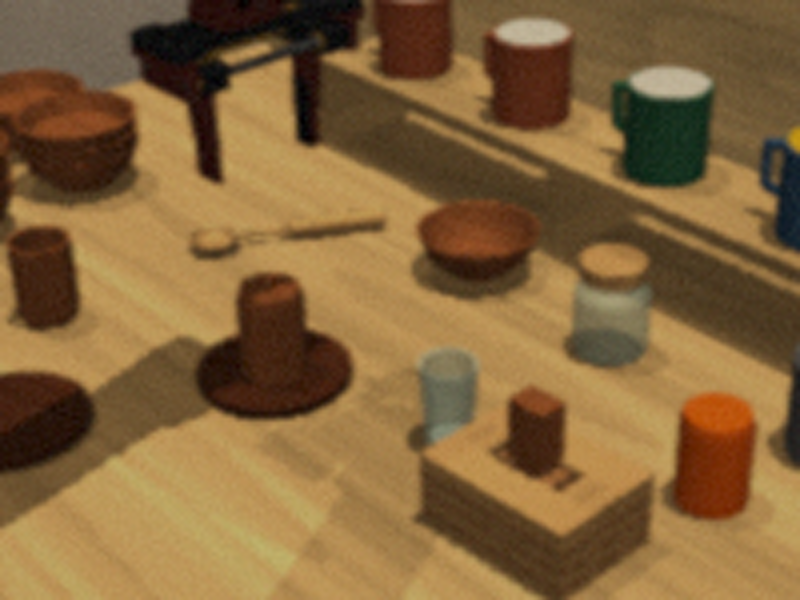

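View pics/t4.png

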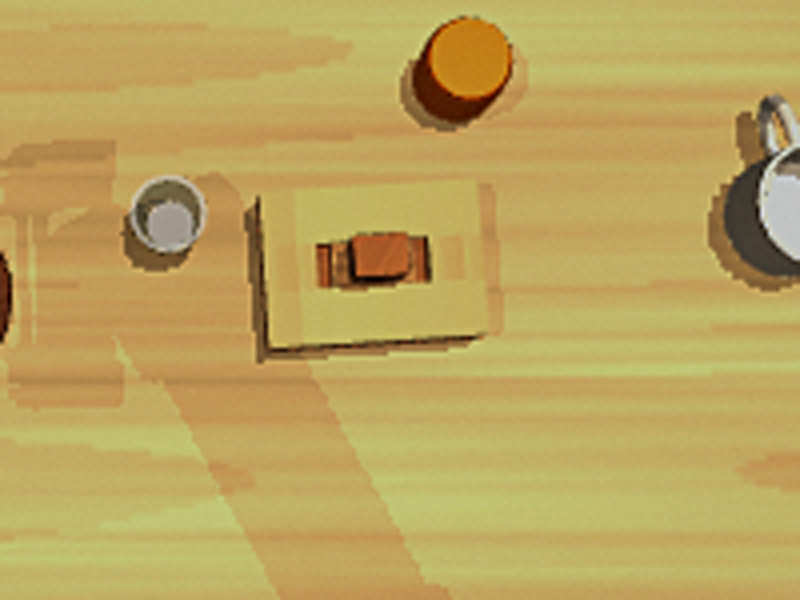

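```bash
python3 - <<'E'
from h import *
t=ctrl.get_image("top")
print(ray(t,295.1,203.2,118).round(1), proj(t,[543,-129,118]))
E
python3 -m pendant '0 0.02 -0.1 0 -0.02 0;0 0.02 -0.2 0 0 0;0.01 0.02 -0.28 0 0 0;0.01 0.02 -0.3 0 0 0;0 0.02 -0.3 0 0 0;0 0 -0.28 0 0 0;0 0 -0.24 0 0 0;0 0 -0.14 0 0 0;0 0 -0.07 0 0 0;0 0 0 0 0 0'
python3 d.py 543 -129.3 140 3.2
```

```text
[ 544.5 -129.5  118. ] [[294.89061418 203.79889902]]
time_s: 16.95
tool_pos: [544.9, -122.3, 186.6]
tcp_rot: [[0.998, -0.007, -0.059], [0.059, 0.002, 0.998], [-0.007, -1.0, 0.002]]
ft_force: [0.3, 0.2, 0.3]
width: 88.2
t 16.95 pos [ 544.9 -122.3  186.6] q [-0.28  0.35  0.49  1.9  -0.2   0.95  0.36] F [0.3 0.2 0.3] w 88.2
shift units [-0.014  0.311 -0.046] mm [-2.  46.7 -6.9] turn units [-0.003  0.004 -0.009]
```

```bash
python3 -m pendant '0 0.05 -0.045 0 0.004 -0.009;0 0.1 0 0 0 0;0 0.12 0 0 0 0;0 0.12 0 0 0 0;0 0.1 0 0 0 0;0 0.08 0 0 0 0;0 0.05 0 0 0 0;0 0.03 0 0 0 0;0 0 0 0 0 0;0 0 0 0 0 0'
python3 d.py 543.8 -129.3 78 3.2
```

```text
time_s: 18.2
tool_pos: [545.2, -123.5, 81.5]
tcp_rot: [[0.998, -0.001, -0.063], [0.063, 0.004, 0.998], [-0.001, -1.0, 0.004]]
ft_force: [-1.7, 0.2, 0.3]
width: 87.7
t 18.2 pos [ 545.2 -123.5   81.5] q [-0.21  0.5   0.42  1.97 -0.3   0.73  0.46] F [-1.7  0.2  0.3] w 87.7
shift units [-0.012  0.023 -0.038] mm [-1.8  3.5 -5.7] turn units [-0.006  0.009 -0.001]
```

```bash
python3 -m pendant '-0.01 0.015 -0.03 0 0.009 0;0 0.01 -0.008 0 0 0;0 0 0 0 0 0;0 0 0 0 0 0;0 0 0 0 0 0;0 0 0 0 0 0;0 0 0 0 0 0;0 0 0 0 0 0;0 0 0 0 0 0;0 0 0 0 0 0'
python3 d.py 543.8 -129.3 78 3.2
python3 - <<'E'
from h import *
s=ctrl.get_image("side")
crop(s,230,150,120,100,6,"pics/s5.png")
E
```

```text
time_s: 19.45
tool_pos: [544.6, -129.8, 78.4]
tcp_rot: [[0.998, 0.001, -0.056], [0.056, 0.004, 0.998], [0.001, -1.0, 0.004]]
ft_force: [0.5, -0.6, -1.0]
width: 87.8
t 19.45 pos [ 544.6 -129.8   78.4] q [-0.2   0.5   0.42  1.98 -0.31  0.73  0.46] F [ 0.5 -0.6 -1. ] w 87.8
shift units [-0.005  0.003  0.004] mm [-0.8  0.4  0.5] turn units [-0.005 -0.     0.001]
```

View pics/s5.png

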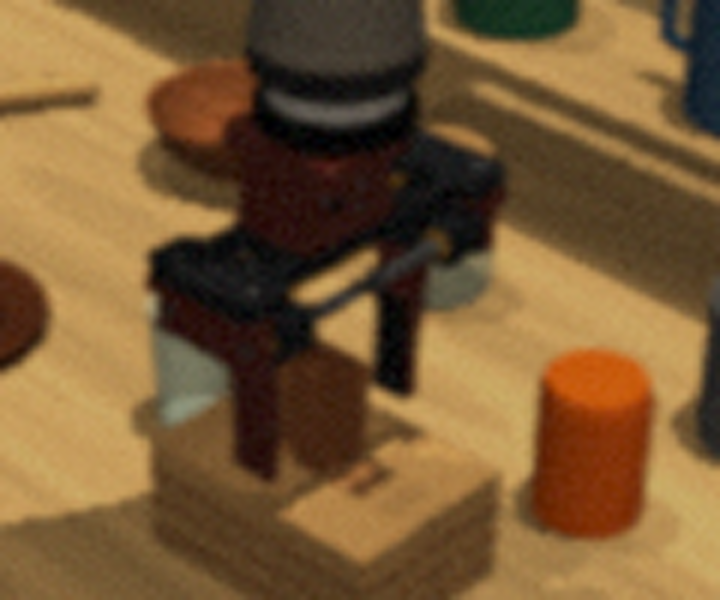

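Fingers straddle the head along the stand's x, tips just over the stand top. Close.

```bash
python3 -m pendant '0 0 0 0 0 0;0 0 0 0 0 0;0 0 0 0 0 0;0 0 0 0 0 0;0 0 0 0 0 0;0 0 0 0 0 0;0 0 0 0 0 0;0 0 0 0 0 0;0 0 0 0 0 0;0 0 0 0 0 0' 15
python3 d.py 543.8 -129.3 78 3.2
python3 - <<'E'
# target poses for lean about stand x through z=15, from present upright pose
import numpy as np
for L in (.05,.1,.15,.2,.22,-.1,-.2):
    h=78.4-15; print(L,"dy",round(h*np.sin(L),1),"dz",round(h*(np.cos(L)-1),1))
E
```

```text
time_s: 20.75
tool_pos: [544.7, -129.8, 78.4]
tcp_rot: [[0.998, 0.001, -0.056], [0.056, 0.004, 0.998], [0.001, -1.0, 0.004]]
ft_force: [-0.8, 0.6, 0.1]
width: 25.8
t 20.75 pos [ 544.7 -129.8   78.4] q [-0.2   0.5   0.42  1.98 -0.31  0.73  0.46] F [-0.8  0.6  0.1] w 25.8
shift units [-0.006  0.003  0.004] mm [-0.8  0.4  0.6] turn units [-0.005 -0.     0.001]
0.05 dy 3.2 dz -0.1
0.1 dy 6.3 dz -0.3
0.15 dy 9.5 dz -0.7
0.2 dy 12.6 dz -1.3
0.22 dy 13.8 dz -1.5
-0.1 dy -6.3 dz -0.3
-0.2 dy -12.6 dz -1.3
```

```bash
python3 -m pendant '0 0 0.01 -0.03 0 0;0 0 0.01 -0.03 0 0;0 0 0.01 -0.03 0 0;0 0 0.01 -0.03 0 0;0 0 0.01 -0.03 0 0;0 0 0.01 -0.03 0 0;0 0 0.01 -0.03 0 0;0 0 0.01 -0.03 0 0;0 0 0 0 0 0;0 0 0 0 0 0' 15
python3 d.py 544.6 -129.8 78.4 3.2
python3 - <<'E'
from h import *
s=ctrl.read_state(); print(s["moment"])
E
```

```text
time_s: 22.0
tool_pos: [544.0, -119.2, 78.2]
tcp_rot: [[0.998, 0.013, -0.053], [0.055, -0.2, 0.978], [0.002, -0.98, -0.2]]
ft_force: [-0.6, -3.5, 3.2]
width: 25.8
t 22.0 pos [ 544.  -119.2   78.2] q [-0.47  0.52  0.58  2.03 -0.13  0.65  0.2 ] F [-0.6 -3.5  3.2] w 25.8
shift units [ 0.     0.013 -0.07 ] mm [  0.    1.9 -10.4] turn units [ 0.256 -0.001  0.002]
[-0.5361364   0.28578513 -0.02072592]
```

```bash
python3 - <<'E'
from h import *
t=ctrl.get_image("top");s=ctrl.get_image("side")
crop(t,260,170,80,60,8,"pics/t6.png");crop(s,230,150,120,100,6,"pics/s6.png")
E
```

```text
(no output)
```

View pics/s6.png

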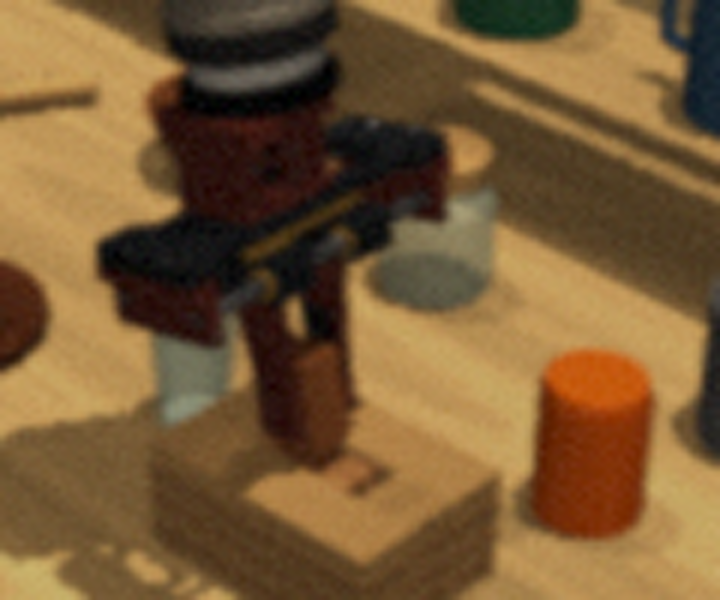

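View pics/t6.png

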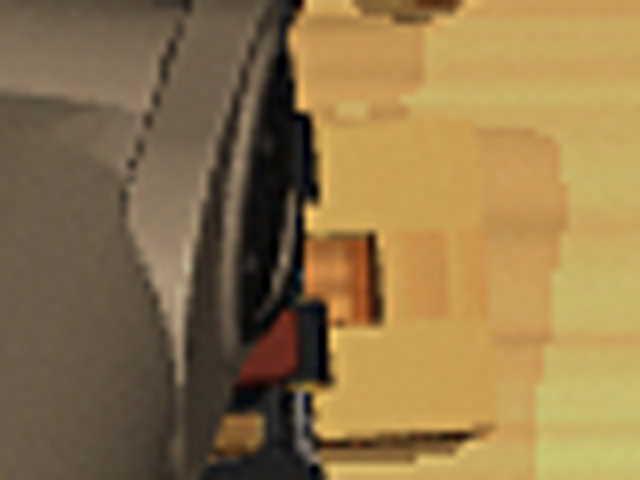

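```bash
python3 -m pendant '0 0 0.01 0 0 0;0 0 0.01 0 0 0;0 0 -0.005 0 0 0;0 0 -0.01 0.035 0 0;0 0 -0.01 0.035 0 0;0 0 -0.01 0.035 0 0;0 0 -0.01 0.035 0 0;0 0 -0.01 0.035 0 0;0 0 -0.01 0.035 0 0;0 0 -0.01 0.035 0 0' 15
python3 d.py 544.6 -129.8 78.4 3.2
```

```text
time_s: 23.35
tool_pos: [544.4, -128.3, 78.6]
tcp_rot: [[0.999, 0.004, -0.053], [0.053, 0.007, 0.999], [0.004, -1.0, 0.007]]
ft_force: [-0.2, -2.1, -0.9]
width: 25.8
t 23.35 pos [ 544.4 -128.3   78.6] q [-0.2   0.5   0.42  1.98 -0.31  0.72  0.46] F [-0.2 -2.1 -0.9] w 25.8
shift units [ 0.001  0.001 -0.01 ] mm [ 0.1  0.1 -1.6] turn units [-0.008 -0.003  0.005]
```

Upright again. Now the −y side.

```bash
python3 -m pendant '0 0 -0.02 0.03 0 0;0 0 -0.01 0.03 0 0;0 0 -0.01 0.03 0 0;0 0 -0.01 0.03 0 0;0 0 -0.01 0.03 0 0;0 0 -0.01 0.03 0 0;0 0 -0.01 0.03 0 0;0 0 -0.01 0.03 0 0;0 0 -0.008 0 0 0;0 0 0 0 0 0' 15
python3 d.py 544.6 -129.8 78.4 3.2
python3 - <<'E'
from h import *
t=ctrl.get_image("top");s=ctrl.get_image("side")
crop(t,260,170,80,60,8,"pics/t7.png");crop(s,230,150,120,100,6,"pics/s7.png")
E
```

```text
time_s: 24.6
tool_pos: [545.2, -140.4, 77.6]
tcp_rot: [[0.998, -0.009, -0.055], [0.055, 0.214, 0.975], [0.003, -0.977, 0.214]]
ft_force: [-0.6, 0.9, 3.4]
width: 25.9
t 24.6 pos [ 545.2 -140.4   77.6] q [ 0.04  0.54  0.3   1.91 -0.48  0.85  0.7 ] F [-0.6  0.9  3.4] w 25.9
shift units [-0.    0.01  0.07] mm [-0.   1.5 10.6] turn units [-0.274 -0.     0.004]
```

View pics/s7.png

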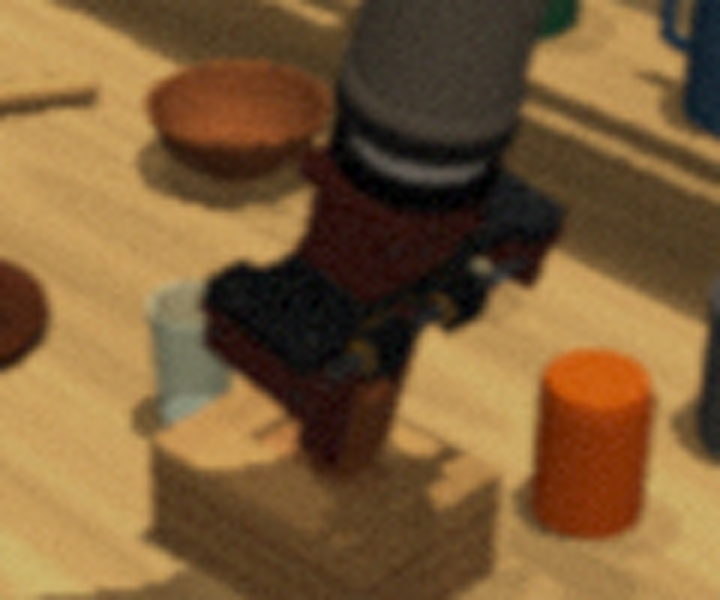

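View pics/t7.png

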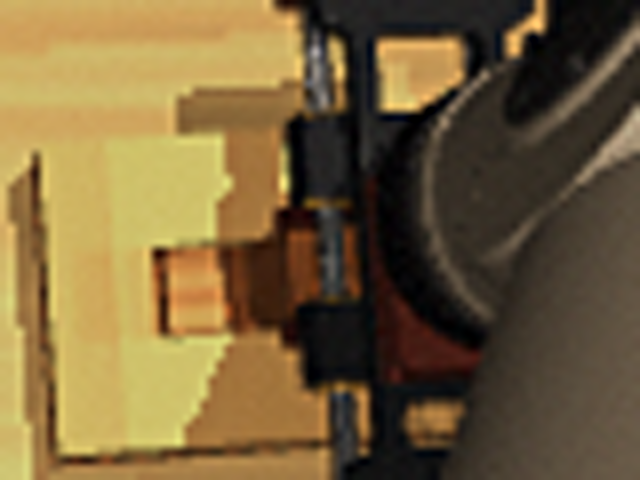

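```bash
python3 - <<'E'
from h import *
t=ctrl.get_image("top")
a=.057;c,sn=np.cos(a),np.sin(a)
f=t["frame"].astype(np.float32)
for xs in(-6,-3,0,3,6):
    P=[[543.5+c*xs-sn*y,-129.3+sn*xs+c*y,62] for y in np.arange(0,50,2)]
    uv=proj(t,P).astype(np.float32)
    v=cv2.remap(f,uv[:,0].reshape(1,-1),uv[:,1].reshape(1,-1),cv2.INTER_LINEAR)[0]
    print(xs,[f"{int(y)}:{int(q[0])}" for y,q in zip(np.arange(0,50,2),v)])
E
```

```text
-6 ['0:59', '2:59', '4:59', '6:67', '8:102', '10:91', '12:123', '14:181', '16:221', '18:213', '20:209', '22:208', '24:208', '26:209', '28:212', '30:213', '32:164', '34:68', '36:177', '38:207', '40:211', '42:208', '44:208', '46:206', '48:207']
-3 ['0:59', '2:60', '4:60', '6:69', '8:98', '10:93', '12:100', '14:148', '16:214', '18:202', '20:201', '22:201', '24:201', '26:203', '28:206', '30:208', '32:149', '34:75', '36:185', '38:208', '40:211', '42:208', '44:207', '46:209', '48:208']
0 ['0:62', '2:62', '4:64', '6:76', '8:101', '10:103', '12:93', '14:140', '16:216', '18:207', '20:206', '22:205', '24:205', '26:206', '28:207', '30:208', '32:143', '34:96', '36:182', '38:207', '40:209', '42:207', '44:206', '46:206', '48:206']
3 ['0:62', '2:61', '4:63', '6:77', '8:97', '10:104', '12:92', '14:142', '16:202', '18:213', '20:208', '22:207', '24:207', '26:208', '28:212', '30:211', '32:142', '34:119', '36:183', '38:211', '40:210', '42:207', '44:207', '46:207', '48:207']
6 ['0:61', '2:60', '4:60', '6:72', '8:90', '10:102', '12:85', '14:136', '16:193', '18:216', '20:209', '22:208', '24:208', '26:209', '28:212', '30:212', '32:132', '34:115', '36:170', '38:215', '40:211', '42:208', '44:207', '46:207', '48:207']
```

```bash
python3 -m pendant '0 0 -0.012 0.01 0 0;0 0 -0.012 0 0 0;0 0 -0.012 0 0 0;0 0 0.01 -0.04 0 0;0 0 0.01 -0.04 0 0;0 0 0.01 -0.04 0 0;0 0 0.01 -0.04 0 0;0 0 0.01 -0.04 0 0;0 0 0.01 -0.04 0 0;0 0 0.01 -0.04 0 0' 15
python3 d.py 544.6 -129.8 78.4 3.2
```

```text
time_s: 26.0
tool_pos: [545.1, -130.7, 78.4]
tcp_rot: [[0.998, 0.004, -0.059], [0.059, -0.004, 0.998], [0.003, -1.0, -0.004]]
ft_force: [-0.1, 0.6, -0.0]
width: 25.9
t 26.0 pos [ 545.1 -130.7   78.4] q [-0.2   0.5   0.42  1.98 -0.3   0.72  0.46] F [-0.1  0.6 -0. ] w 25.9
shift units [-0.003  0.     0.006] mm [-0.4  0.   1. ] turn units [0.005 0.004 0.004]
```

```bash
python3 -m pendant '0 0 0.02 -0.03 0 0;0 0 0.012 -0.035 0 0;0 0 0.012 -0.035 0 0;0 0 0.012 -0.035 0 0;0 0 0.012 -0.035 0 0;0 0 0.012 -0.035 0 0;0 0 0.012 -0.035 0 0;0 0 0.012 -0.035 0 0;0 0 0.012 0 0 0;0 0 0.012 0 0 0' 15
python3 d.py 544.6 -129.8 78.4 3.2
python3 - <<'E'
from h import *
t=ctrl.get_image("top")
crop(t,260,170,80,60,8,"pics/t8.png")
a=.057;c,sn=np.cos(a),np.sin(a)
f=t["frame"].astype(np.float32)
for xs in(-6,-3,0,3,6):
    P=[[543.5+c*xs-sn*y,-129.3+sn*xs+c*y,62] for y in -np.arange(0,50,2)]
    uv=proj(t,P).astype(np.float32)
    v=cv2.remap(f,uv[:,0].reshape(1,-1),uv[:,1].reshape(1,-1),cv2.INTER_LINEAR)[0]
    print(xs,[f"{int(y)}:{int(q[0])}" for y,q in zip(np.arange(0,50,2),v)])
E
```

```text
time_s: 27.25
tool_pos: [544.5, -116.9, 78.6]
tcp_rot: [[0.998, 0.023, -0.054], [0.058, -0.241, 0.969], [0.009, -0.97, -0.242]]
ft_force: [-0.1, -5.9, -1.1]
width: 25.9
t 27.25 pos [ 544.5 -116.9   78.6] q [-0.52  0.53  0.61  2.04 -0.09  0.63  0.15] F [-0.1 -5.9 -1.1] w 25.9
shift units [-0.005  0.022 -0.083] mm [ -0.7   3.3 -12.5] turn units [0.311 0.001 0.012]
-6 ['0:22', '2:24', '4:24', '6:25', '8:23', '10:32', '12:57', '14:110', '16:170', '18:207', '20:205', '22:203', '24:203', '26:204', '28:207', '30:213', '32:163', '34:105', '36:118', '38:206', '40:206', '42:203', '44:202', '46:202', '48:202']
-3 ['0:85', '2:79', '4:76', '6:78', '8:97', '10:129', '12:71', '14:112', '16:161', '18:184', '20:183', '22:180', '24:179', '26:178', '28:180', '30:186', '32:131', '34:105', '36:133', '38:209', '40:207', '42:203', '44:201', '46:201', '48:202']
0 ['0:107', '2:72', '4:80', '6:114', '8:156', '10:173', '12:88', '14:116', '16:171', '18:178', '20:174', '22:173', '24:171', '26:169', '28:170', '30:177', '32:126', '34:98', '36:130', '38:202', '40:206', '42:204', '44:202', '46:202', '48:201']
3 ['0:96', '2:73', '4:68', '6:101', '8:165', '10:126', '12:70', '14:120', '16:204', '18:206', '20:200', '22:199', '24:198', '26:199', '28:202', '30:210', '32:142', '34:83', '36:120', '38:191', '40:206', '42:204', '44:202', '46:203', '48:201']
6 ['0:85', '2:58', '4:41', '6:72', '8:166', '10:101', '12:56', '14:99', '16:203', '18:201', '20:198', '22:196', '24:196', '26:197', '28:197', '30:205', '32:151', '34:78', '36:135', '38:189', '40:206', '42:204', '44:202', '46:203', '48:201']
```

View pics/t8.png

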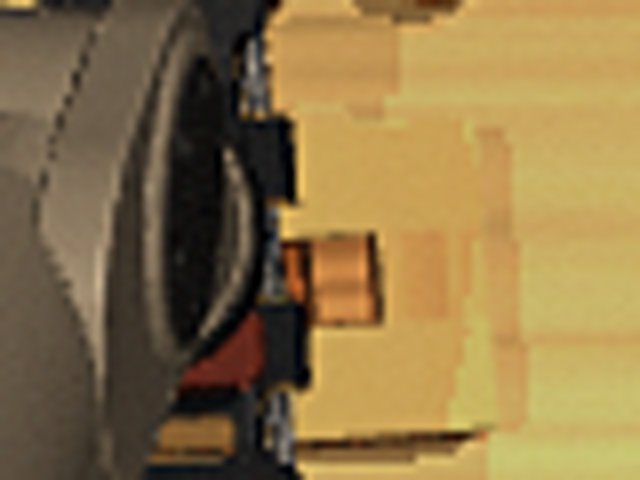

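```bash
python3 -m pendant '0 0 -0.01 0 0 0;0 0 -0.01 0.045 0 0;0 0 -0.01 0.045 0 0;0 0 -0.01 0.045 0 0;0 0 -0.01 0.045 0 0;0 0 -0.01 0.045 0 0;0 0 -0.01 0.045 0 0;0 0 -0.01 0.04 0 0;0 0 -0.01 0 0 0;0 0 0 0 0 0' 15
python3 d.py 544.6 -129.8 78.4 3.2
```

```text
time_s: 28.55
tool_pos: [545.8, -129.3, 79.6]
tcp_rot: [[0.998, 0.012, -0.059], [0.059, 0.006, 0.998], [0.012, -1.0, 0.006]]
ft_force: [-0.1, -0.4, -1.1]
width: 25.8
t 28.55 pos [ 545.8 -129.3   79.6] q [-0.19  0.5   0.41  1.98 -0.31  0.71  0.46] F [-0.1 -0.4 -1.1] w 25.8
shift units [-0.008  0.008 -0.003] mm [-1.2  1.1 -0.4] turn units [-0.007  0.004  0.015]
```

```bash
python3 -m pendant '0 0 -0.02 0.03 0 0;0 0 -0.012 0.035 0 0;0 0 -0.012 0.035 0 0;0 0 -0.012 0.035 0 0;0 0 -0.012 0.035 0 0;0 0 -0.012 0.035 0 0;0 0 -0.012 0.035 0 0;0 0 -0.012 0.03 0 0;0 0 -0.012 0 0 0;0 0 -0.012 0 0 0' 15
python3 d.py 544.6 -129.8 78.4 3.2
```

```text
time_s: 29.8
tool_pos: [546.9, -142.1, 77.9]
tcp_rot: [[0.998, -0.006, -0.065], [0.065, 0.242, 0.968], [0.01, -0.97, 0.242]]
ft_force: [-2.0, 5.8, 4.9]
width: 25.9
t 29.8 pos [ 546.9 -142.1   77.9] q [ 0.07  0.54  0.28  1.9  -0.5   0.87  0.73] F [-2.   5.8  4.9] w 25.9
shift units [-0.01   0.017  0.081] mm [-1.5  2.5 12.2] turn units [-0.311  0.013  0.011]
```

Both jaws now well back. Return upright with a slight x correction.

```bash
python3 -m pendant '0 0 0.01 0 0 0;0 0 0.01 -0.045 0 0;0 0 0.01 -0.045 0 0;-0.004 0 0.01 -0.045 0 0;-0.004 0 0.01 -0.045 0 0;0 0 0.01 -0.045 0 0;0 0 0.01 -0.045 0 0;0 0 0.01 -0.04 0 0;0 0 0.01 0 0 0.01;0 0 0 0 0 0' 15
python3 d.py 544.6 -129.8 78.4 3.2
```

```text
time_s: 31.05
tool_pos: [545.9, -127.8, 80.2]
tcp_rot: [[0.998, 0.008, -0.069], [0.069, -0.019, 0.997], [0.007, -1.0, -0.02]]
ft_force: [0.1, 0.6, -2.1]
width: 26.0
t 31.05 pos [ 545.9 -127.8   80.2] q [-0.22  0.5   0.42  1.98 -0.28  0.71  0.44] F [ 0.1  0.6 -2.1] w 26.0
shift units [-0.01   0.012 -0.012] mm [-1.4  1.8 -1.8] turn units [0.025 0.017 0.009]
```

```bash
python3 -m pendant '0 0 -0.012 0.025 0.01 0.005;0 -0.01 0 0 0 0;0 -0.015 0 0 0 0;0 -0.015 0 0 0 0;0 -0.015 0 0 0 0;0 -0.015 0 0 0 0;0 -0.015 0 0 0 0;0 -0.015 0 0 0 0;0 0 0 0 0 0;0 0 0 0 0 0' 15
python3 d.py 544.6 -129.8 158 3.2
```

```text
time_s: 32.3
tool_pos: [546.0, -131.3, 96.6]
tcp_rot: [[0.998, 0.003, -0.059], [0.059, 0.001, 0.998], [0.003, -1.0, 0.001]]
ft_force: [-0.1, 0.6, -1.5]
width: 26.0
t 32.3 pos [ 546.  -131.3   96.6] q [-0.2   0.47  0.43  1.96 -0.28  0.76  0.44] F [-0.1  0.6 -1.5] w 26.0
shift units [-0.007 -0.409  0.011] mm [ -1.1 -61.4   1.7] turn units [-0.002  0.004  0.004]
```

```bash
python3 -m pendant '0 -0.02 0.01 0 0 0;0 -0.04 0 0 0 0;0 -0.06 0 0 0 0;0 -0.07 0 0 0 0;0 -0.07 0 0 0 0;0 -0.06 0 0 0 0;0 -0.04 0 0 0 0;0 -0.02 0 0 0 0;0 0 0 0 0 0;0 0 0 0 0 0' 15
python3 d.py 544.6 -129.8 158 3.2
python3 - <<'E'
from h import *
t=ctrl.get_image("top");s=ctrl.get_image("side")
crop(t,140,140,240,180,3,"pics/t9.png");crop(s,150,110,200,150,4,"pics/s9.png")
p=ctrl.read_state()["tool_pos"]
for dz in(70.4,): print(proj(s,[p[0],p[1],p[2]-dz]))
E
```

```text
time_s: 33.55
tool_pos: [545.8, -130.2, 158.2]
tcp_rot: [[0.998, 0.004, -0.058], [0.058, 0.001, 0.998], [0.004, -1.0, 0.001]]
ft_force: [0.5, 0.4, -0.6]
width: 26.0
t 33.55 pos [ 545.8 -130.2  158.2] q [-0.24  0.39  0.47  1.92 -0.22  0.88  0.39] F [ 0.5  0.4 -0.6] w 26.0
shift units [-0.008  0.001  0.003] mm [-1.2  0.2  0.5] turn units [-0.001  0.003  0.005]
[[284.32170854 218.81578064]]
```

View pics/s9.png

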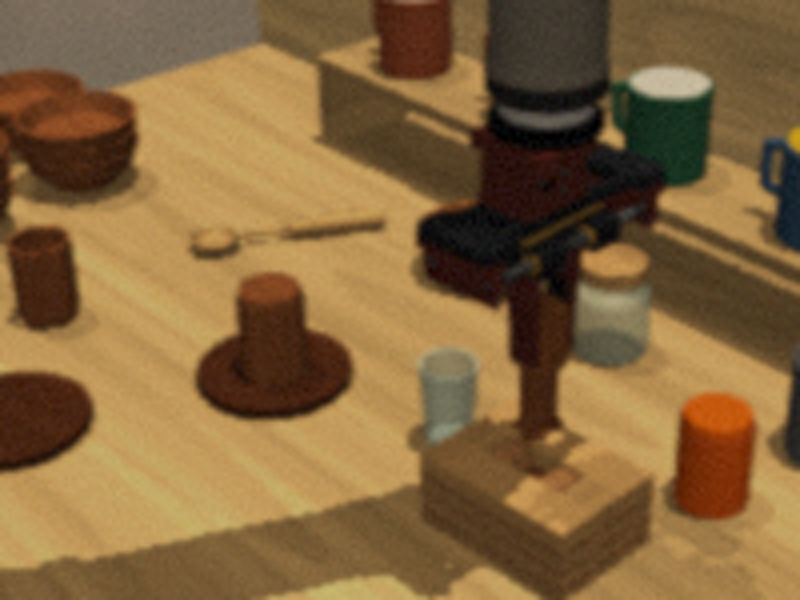

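View pics/t9.png

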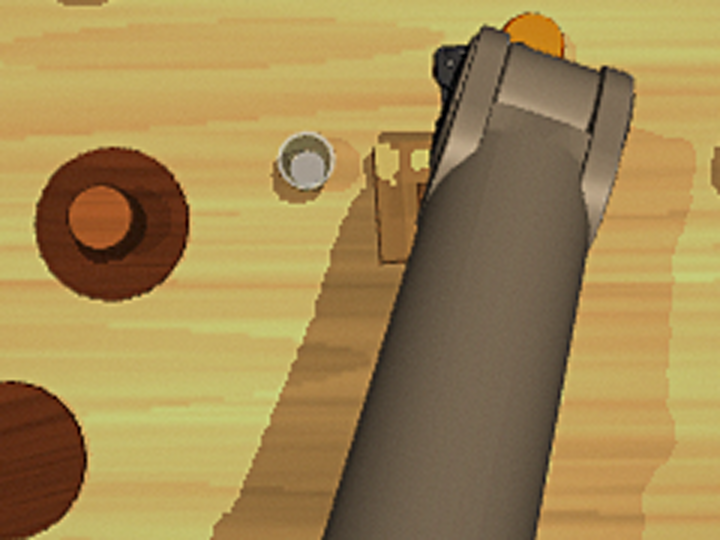

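```bash
python3 - <<'E'
from plant import ctrl
import numpy as np
s=ctrl.read_state();print(np.abs(s["joint_vel"]).max(),s["width"],s["time_s"])
print(ctrl.finish_job())
E
```

```text
0.0027907676779113204 26.14332091427693 33.65
the job is handed in; nothing more can be done
None
```

The cup is on the round board and the block is out of its stand, held in the gripper. I handed the job in at 33.65 s of 61; no verdict was reported.

**Cup:** I lifted it 97 mm straight up, lowered it slowly onto the right-hand board and let go. The last pictures show it mouth down, close to the board's centre. I saw no bystander out of place in them.

**Block:** I gripped the head across its 26 mm and rocked it twice to each side, leaning the tool about 0.20–0.24 rad. It then drew up with no more than about 2 N on the wrist, so the jaws had let go.

**Last checks:**
- **Pose:** The block is held upright and still, with the gripper at 26 mm. Its foot is about 26 mm above the stand's top, and its image position matches the predicted one to within a pixel.
- **Jaws:** After the first rocks I measured about 6.7 mm of push on the left and 6.8 mm on the right, each good to roughly 1 mm. That was close to the 6 mm needed, so I rocked further both ways. I did not measure the jaws again after that.

No check failed. During rocking the tool leaned slightly more than the block's estimated lean, probably a little turning in the grip, but at the end the block looked upright.

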